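# Make up two glaze test kits

### The job

Make up two glaze test kits from the stock on the bench: the dark wooden tray gets the blue-lidded jar, the white cup and the kiln prop, with the prop in the middle compartment so that the jar and the cup (either way round) cannot knock together; the grey tray gets the orange-lidded jar and the clay cup, one in each compartment. Set everything down upright on the compartment floors, do not drop anything, and let go of it. Leave the green-lidded jar, the plate and the firebrick where they are.

Things in the scene. Friction and masses are not known exactly. Their poses are not given: they have to be found in the camera images.
- long_tray: Dark brown wooden tray, low and open, 252 by 88 mm, with a row of three compartments of 76 by 76 mm. Floor 6 mm thick; rim and dividers 6 mm thick, tops 18 mm above the table. Fixed to the table, left or right of the stock. Origin: centre of the underside. x along the row (within 21 degrees of straight away from the robot), y across, z up. Compartment centres at y = 0, x = -82, 0 and +82 mm.
- short_tray: Grey plastic tray, low and open, 170 by 88 mm, with a row of two compartments of 76 by 76 mm. Floor 6 mm thick; rim and dividers 6 mm thick, tops 18 mm above the table. Fixed to the table, left or right of the stock. Origin: centre of the underside. x along the row (within 21 degrees of straight away from the robot), y across, z up. Compartment centres at y = 0, x = -41 and +41 mm.
- blue_jar: Upright closed glaze jar, round, 50 mm in diameter and 66 mm high with straight sides, white with blue lid (top 17 mm) and blue band; about 0.16 kg. Origin: centre of its underside; z up the jar.
- orange_jar: Upright closed glaze jar, round, 50 mm in diameter and 66 mm high with straight sides, white with orange lid (top 17 mm) and orange band; about 0.16 kg. Origin: centre of its underside; z up the jar.
- green_jar: Upright closed glaze jar, round, 50 mm in diameter and 66 mm high with straight sides, white with green lid (top 17 mm) and green band; about 0.16 kg. Origin: centre of its underside; z up the jar. It belongs to neither kit and stays where it is.
- white_cup: Open straight-sided round cup standing upright, white glazed, 50 mm in outer diameter, 64 mm high, wall 4 mm; about 0.12 kg. Origin: centre of its underside; z up towards the mouth.
- clay_cup: Open straight-sided round cup standing upright, unglazed reddish-brown clay, 50 mm in outer diameter, 64 mm high, wall 4 mm; about 0.12 kg. Origin: centre of its underside; z up towards the mouth.
- kiln_prop: Kiln prop: an upright square post of sand-coloured fired clay, 36 by 36 mm and 64 mm high, with a dark round spot in the middle of its top; about 0.15 kg. Origin: centre of its underside; x and y are square to its sides (turned up to 25 degrees from the robot's), z up.
- plate: Small white plate lying loose beyond the stock, 130 mm in diameter, 16 mm high. Origin: centre of its underside. Not part of the job.
- firebrick: Cream half firebrick lying loose beyond the stock, 114 by 114 mm (x, y) and 64 mm high. Origin: centre of its underside. Not part of the job.
Things that resemble listed ones, but are neither listed nor needed, are in the scene too. Several things look just like the orange_jar: the one meant starts nearest to the robot's base.

How it is judged:
By the outcome, as a careful person would: the job done as asked, in the order asked, and still so for the second after the job is handed in, with the robot touching nothing.
It also fails if it takes over 134 s, if anything falls off the work surface, if the arm or the gripper's body presses on something with over 40 N, if the wrist force passes 120 N, or if a joint passes its speed limit or range.

### The arm

A 7-joint arm with a two-finger parallel gripper is mounted at the origin on the work surface. World frame = base frame: x ahead of the robot, y to its left, z up, the work surface at z = 0. Lengths are in m, angles in degrees, forces in N, time in s.
With the tool pointing down it reaches from about 0.425 to 0.975 m from the base axis. Payload 16.7 kg.
Tool frame: the origin (TCP) lies at the very end of the fingers, on their centre line; the grasp point (between the pads) lies 19 mm behind it; z points along the fingers, y is the line along which they close (so a half turn about z gives the same grasp; the last joint's range is limited). The gripper opens to 85 mm and grips with 20 to 120 N. Pads are 22 mm wide; open, the fingers measure 114 mm over their backs; the gripper's body (76 mm by 85 mm) begins 54 mm behind the grasp point. The pads swing forward as they close: fully open they stand 13 mm farther back than shut.
Start: joints at [-71.935, 24.414, 4.234, 92.017, -1.954, 63.644, -3.845], TCP at [0.303, 0.603, 0.231] pointing down, gripper open.
Joint ranges: [-163.25, 163.25], [-28.42, 122.38], [-70.27, 78.77], [12.13, 141.07], [-58.53, 238.53], [9.26, 117.41], [-156.51, 156.51]. Speed limits (degrees/s): [108.29, 108.29, 136.94, 136.94, 172.46, 172.46, 172.46].

### API

Orientations are given as [roll, pitch, yaw] about the fixed x, y, z axes, in that order (R = Rz(yaw) Ry(pitch) Rx(roll)).
In Python, from cell import manip, capture, calibration, models, read_time, read_qpos, read_qvel, read_effort, read_ee_pos, read_tcp_rot, read_wrist_force, read_torque, read_finger_gap, read_gripper_force gives the robot as it stands. Calls block until the motion is done:
- manip.goto(position, orientation): joint-space move of the TCP to a pose.
- manip.move_l(position, rot=None, vel=0.15): straight line of the TCP; rot=None keeps the orientation; vel is the mean speed in m/s.
- manip.move_j(angles): joint-space move.
- manip.command_gripper(opening, newtons=None): finger opening in m; newtons is the grip in N (None keeps the last); returns when the fingers have stopped.
- manip.pause(seconds).
- manip.inverse_kinematics(position, orientation): joint angles nearest the present ones, or None.
- capture(name): name is "side" or "top"; returns (picture, depth): 400x640x3 uint8, red, green, blue; 400x640 float32, m along the optical axis (not along the pixel's ray), 0 where there is no reading.
- calibration(name): a dict with "camera_matrix" (3x3 intrinsics, pixels), "xyz" and "rotation" of the camera in the world. Camera axes: x right, y down, z forward; pixel columns grow to the right and rows downward; lengths in m; the calibration is good to about 2 mm. A picture is of the moment at which its call begins. calibration takes no time and is no camera call.
A pose or a line that the arm cannot do raises manip.IKError and nothing moves.
- manip.close_job(): hands the job in; it is judged then, once.
Trained networks look in the newest picture that a camera, given by its name, has taken for a name from the list of things; names that differ only in an ending like _2 or _b are one class to them, and where a whole thing is asked for, a point or a joint stands for the part that bears it (a point fixed in the world has none). Each returns a list of dicts, best first, with "score" (0 to 1); they miss things now and then, are a little off and sometimes report something else, mostly with a low value. They report only what shows in the picture. A call takes as long as a camera call. They do not tell look-alikes from the thing itself.
- models.outline_of(camera, name): "mask" (400x640 bool, what is visible of it).
- models.mark_of(camera, name): "location" ([x, y, z] in m, in world coordinates, good to about 4 mm: a listed point, or the origin of a listed thing).
Readings, each from a call of its own:
- read_time(): time.
- read_qpos(): joint angles.
- read_qvel(): joint speeds.
- read_effort(): joint torques, N m.
- read_ee_pos(): TCP position.
- read_tcp_rot(): TCP orientation.
- read_wrist_force(): force on the tool from outside, world axes, zero at the start.
- read_torque(): the same for the moment, N m.
- read_finger_gap(): finger opening in m.
- read_gripper_force(): force on a finger pad.
Only numpy, scipy, OpenCV 4.12 (cv2) and the standard library are available. Lean on these libraries where they do the work, as an engineer would, in place of code of your own. Each camera call takes 0.05 s, during which the arm holds its last target. There are 200 camera calls.

## Working session

There is one attempt and no reset: what is moved stays moved. The work goes in short steps, each a Python script; the robot and the scene stay as the last script left them, time stands still between calls to the robot, and variables do not carry over. Pictures are saved under pics/ and viewed, at most 14 in all, crops included, and the job is handed in when it is done.

```bash
mkdir -p pics; ls
python3 - <<'E'
from cell import *
import cv2
for c in ("top","side"):
    im,d=capture(c); cv2.imwrite(f"pics/{c}0.png",im[:,:,::-1])
    k=calibration(c); print(c,k)
    for n in "long_tray short_tray blue_jar orange_jar green_jar white_cup clay_cup kiln_prop plate firebrick".split():
        print(n,[(r["location"].round(3).tolist() if hasattr(r["location"],'round') else r["location"],round(r["score"],2)) for r in models.mark_of(c,n)])
print(read_time())
E
```

```text
pics
top {'camera_matrix': array([[516.17705614,   0.        , 322.99323912],
       [  0.        , 516.17705614, 195.7707263 ],
       [  0.        ,   0.        ,   1.        ]]), 'xyz': array([0.37934553, 0.02365309, 1.33182744]), 'rotation': array([-170.57229518,   -0.52018123,  -91.4882255 ])}
long_tray [([0.491, -0.2772, -0.0002], 0.83)]
short_tray [([0.5364, 0.2857, 0.0027], 0.65)]
blue_jar [([0.4295, 0.0853, 0.0021], 0.82)]
orange_jar [([0.6945, 0.3746, -0.0017], 0.92), ([0.5514, 0.0723, 0.0042], 0.91), ([0.7335, 0.2286, -0.001], 0.82), ([0.6225, 0.1725, 0.0011], 0.79)]
green_jar [([0.6535, -0.0724, -0.0026], 0.82)]
white_cup [([0.5379, -0.0695, -0.0044], 0.8)]
clay_cup [([0.4403, -0.0793, 0.0026], 0.54)]
kiln_prop [([0.649, 0.0863, 0.0003], 0.67)]
plate [([0.4317, 0.0883, -0.0018], 0.72), ([0.7718, -0.1252, 0.0028], 0.68)]
firebrick [([0.7687, 0.1094, -0.0043], 0.66), ([0.5496, 0.0718, 0.0046], 0.56)]
side {'camera_matrix': array([[402.7683096 ,   0.        , 321.52417857],
       [  0.        , 402.7683096 , 201.4870326 ],
       [  0.        ,   0.        ,   1.        ]]), 'xyz': array([ 0.4083591 , -0.4912438 ,  0.67933374]), 'rotation': array([-140.17618282,   -0.65326975,  -21.98582761])}
long_tray [([0.4894, -0.2775, 0.0011], 0.82)]
short_tray [([0.5368, 0.2855, 0.0031], 0.94), ([0.4897, -0.2802, 0.0046], 0.47)]
blue_jar [([0.4305, 0.0867, -0.0006], 0.76), ([0.7738, 0.1094, 0.0046], 0.59)]
orange_jar [([0.6206, 0.1659, -0.0034], 0.88), ([0.6932, 0.3797, -0.0036], 0.8), ([0.7318, 0.2293, 0.0008], 0.76), ([0.4903, -0.2789, 0.0024], 0.71), ([0.5506, 0.0706, -0.0003], 0.55), ([0.7707, 0.1073, -0.0002], 0.28)]
green_jar [([0.6555, -0.071, -0.0041], 0.91)]
white_cup []
clay_cup [([0.4394, -0.0795, -0.0051], 0.68)]
kiln_prop [([0.6521, 0.0831, -0.0037], 0.59)]
plate [([0.7697, -0.1185, -0.0013], 0.91)]
firebrick [([0.5485, 0.0691, 0.0011], 0.7), ([0.7742, 0.1082, 0.0014], 0.58)]
1.1
```

View pics/top0.png

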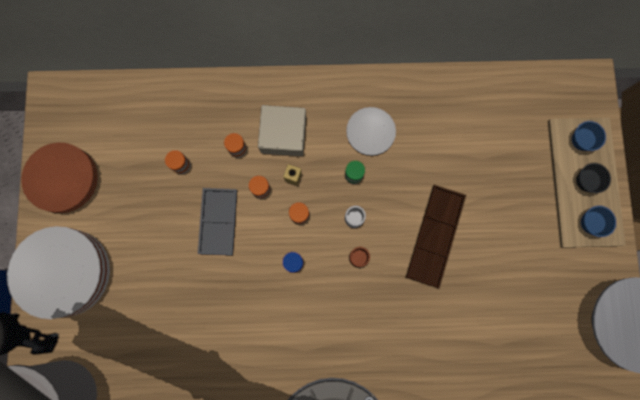

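View pics/side0.png

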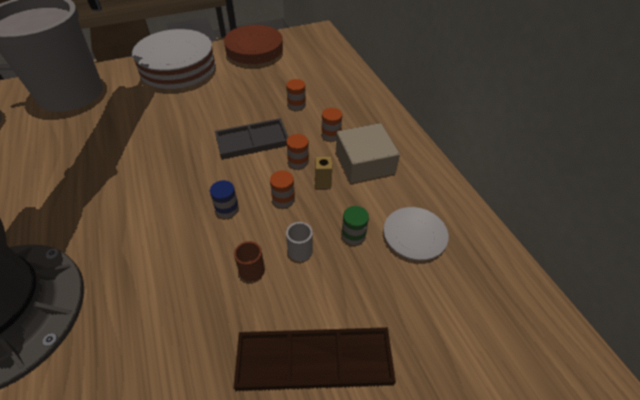

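Orange candidates in the top view: (299,213), (259,186), (234,144) and (175,160). (299,213), at about (0.55, 0.07), is nearest the base, so I choose that one. The blue jar is at (292,262); the blue cups on the right-hand rack are not needed. The white cup is at (355,216), clay cup (359,258), prop (293,175), dark tray (436,236) and grey tray (218,222).

```bash
cat > h.py <<'E'
from cell import *
import numpy as np, cv2
from scipy.spatial.transform import Rotation as R
def cloud(c):
    im,d=capture(c); k=calibration(c); K=k["camera_matrix"]
    v,u=np.mgrid[:400,:640]; p=np.dstack([(u-K[0,2])/K[0,0]*d,(v-K[1,2])/K[1,1]*d,d])
    P=p@R.from_euler("xyz",k["rotation"],degrees=True).as_matrix().T+k["xyz"]
    P[d==0]=np.nan
    return im,P
def rect(P,xy,r,zlo,zhi):
    m=(np.hypot(P[...,0]-xy[0],P[...,1]-xy[1])<r)&(P[...,2]>zlo)&(P[...,2]<zhi)
    Q=P[m]; c,s,a=cv2.minAreaRect((Q[:,:2]*1000).astype(np.float32))
    cc,rr=cv2.minEnclosingCircle((Q[:,:2]*1000).astype(np.float32))
    return len(Q),np.round(c,1),np.round(s,1),round(a,1),"circ",np.round(cc,1),round(rr,1),"z",np.nanmedian(Q[:,2]).round(4)
G=dict(blue=(.430,.086),orange=(.551,.072),white=(.538,-.070),clay=(.440,-.080),prop=(.650,.085),green=(.654,-.072))
E
python3 - <<'E'
from h import *
for c in ("top","side"):
    im,P=cloud(c); print(c)
    for n,g in G.items(): print(n,rect(P,g,.038,.055,.075))
    for n,g,r in(("long",(.490,-.278),.15),("short",(.5365,.2855),.12)): print(n,rect(P,g,r,.011,.03))
    if c=="top": cv2.imwrite("pics/crop.png",cv2.resize(im[110:295,190:475,::-1],None,fx=2.8,fy=2.8,interpolation=2))
for n in("long_tray","short_tray","kiln_prop"):
    m=models.outline_of("top",n)[0]["mask"]
    Q=P*0; 
im,P=cloud("top")
for n in("long_tray","short_tray","kiln_prop"):
    r=models.outline_of("top",n)
    if r:
        Q=P[r[0]["mask"]]; Q=Q[np.isfinite(Q[:,0])]; Q=Q[Q[:,2]>(.055 if n[0]=="k" else -.01)]
        print(n,cv2.minAreaRect((Q[:,:2]*1000).astype(np.float32)))
# reach check
for n,p in list(G.items())+[("t",(.41,-.25)),("t2",(.57,-.3)),("s",(.49,.29)),("s2",(.58,.28))]:
    print(n,[y for y in range(-180,180,30) if manip.inverse_kinematics([*p,.03],[180,0,y]) is not None])
print(read_tcp_rot(),read_time())
E
```

```text
top
blue (328, array([429. ,  86.5]), array([48.3, 46.3]), 89.9, 'circ', array([429.2,  87.1]), 24.8, 'z', np.float64(0.0665))
orange (318, array([551.4,  70.8]), array([47.1, 48.3]), 88.8, 'circ', array([551.4,  70.1]), 24.8, 'z', np.float64(0.0665))
white (109, array([538.6, -70.1]), array([47.6, 47.3]), 87.5, 'circ', array([539.3, -70.2]), 24.7, 'z', np.float64(0.0636))
clay (106, array([438.5, -78.3]), array([47.5, 49.3]), 16.6, 'circ', array([438.4, -78.2]), 25.2, 'z', np.float64(0.0646))
prop (213, array([651.2,  84.2]), array([36.9, 36.7]), 69.4, 'circ', array([651.1,  84.6]), 24.4, 'z', np.float64(0.0643))
green (313, array([654.7, -74.4]), array([47.7, 49.5]), 69.6, 'circ', array([654.5, -74.4]), 25.3, 'z', np.float64(0.0667))
long (1087, array([ 489.3, -279.1]), array([ 89.6, 253.6]), 70.1, 'circ', array([ 488.1, -279.5]), 132.8, 'z', np.float64(0.0177))
short (699, array([538.5, 257.5]), array([134.8, 170.6]), 86.5, 'circ', array([537.6, 264. ]), 101.8, 'z', np.float64(0.0177))
side
blue (424, array([429.6,  85.1]), array([48.9, 48.1]), 37.1, 'circ', array([428.8,  86.2]),
[... 1115 characters left out ...]
0004882812)
blue [-180, -150, -120, -90, -60, -30, 0, 30, 60, 90, 120, 150]
orange [-180, -150, -120, -90, -60, -30, 0, 30, 60, 90, 120, 150]
white [-180, -150, -120, -90, -60, -30, 0, 30, 60, 90, 120, 150]
clay [-180, -150, -120, -90, -60, -30, 0, 30, 60, 90, 120, 150]
prop [-180, -150, -120, -90, -60, -30, 0, 30, 60, 90, 120, 150]
green [-180, -150, -120, -90, -60, -30, 0, 30, 60, 90, 120, 150]
t [-180, -150, -120, -90, -60, -30, 0, 30, 60, 90, 120, 150]
t2 [-180, -150, -120, -90, -60, -30, 0, 30, 60, 90, 120, 150]
s [-180, -150, -120, -90, -60, -30, 0, 30, 60, 90, 120, 150]
s2 [-180, -150, -120, -90, -60, -30, 0, 30, 60, 90, 120, 150]
[-1.79997189e+02  6.31534828e-04  1.53365836e+02] 1.55
```

View pics/crop.png

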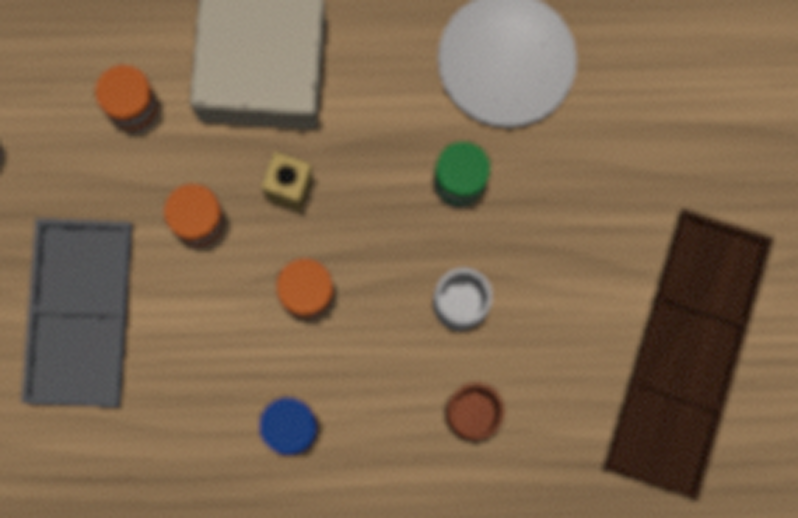

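Crop check: the chosen orange jar is at crop (305,288), nearest the base among the four. Both tray axes lean to the right at the far end (-20° and -3.6°), and the prop's sides are at about -21°. First move: the blue jar into the near compartment of the dark tray.

```bash
cat >> h.py <<'E'
LONG=((.489,-.2793),-20.0)
def slot(t,x): 
    (cx,cy),a=t; a=np.radians(a); return cx+x*np.cos(a),cy+x*np.sin(a)
ZP,ZT=.027,.19
def pick(xy,yaw,w):
    manip.goto([*xy,ZT],[180,0,yaw]); manip.command_gripper(w+.026,30)
    manip.move_l([*xy,.06],vel=.2); manip.move_l([*xy,ZP],vel=.06)
    manip.command_gripper(0,30); print("gap",read_finger_gap(),"force",read_gripper_force(),read_time())
    manip.move_l([*xy,ZP+.02],vel=.08); manip.move_l([*xy,ZT],vel=.25); print("gap",read_finger_gap())
def place(xy,yaw,w):
    manip.move_l([*xy,ZT],rot=[180,0,yaw],vel=.25)
    manip.move_l([*xy,ZP+.03],vel=.2); f0=read_wrist_force()[2]
    manip.move_l([*xy,ZP+.010],vel=.05)
    z=ZP+.009
    while z>ZP+.0045:
        manip.move_l([*xy,z],vel=.02); f=read_wrist_force()[2]
        if f-f0>2: break
        z-=.001
    print("set at",z,f-f0,read_ee_pos(),"gap",read_finger_gap())
    manip.command_gripper(w+.024); manip.move_l([*xy,ZT],vel=.2); print("t",read_time())
E
python3 - <<'E'
from h import *
im,P=cloud("side"); P[P[...,1]<.225]=np.nan; Q=P; print("short",rect(Q,(.5365,.2855),.12,.011,.025))
im,P=cloud("top"); P[P[...,1]<.225]=np.nan; print("short",rect(P,(.5365,.2855),.12,.011,.025))
pick((.429,.086),160,.05); place(slot(LONG,-.082),160,.05)
im,d=capture("side"); cv2.imwrite("pics/s1.png",im[:,:,::-1])
E
```

```text
short (660, array([540.3, 279.5]), array([ 94. , 169.7]), 86.0, 'circ', array([540.2, 280.1]), 95.1, 'z', np.float64(0.0172))
short (710, array([539.7, 280. ]), array([ 89.5, 170.3]), 86.2, 'circ', array([539.6, 279.3]), 94.8, 'z', np.float64(0.0175))
gap 0.04893443681617649 force 30.078881978988647 5.6917
gap 0.04907999726179163
set at 0.032999999999999995 15.346169581609857 [ 0.41206539 -0.25132891  0.03340679] gap 0.049394247838341
t 11.9833
```

View pics/s1.png

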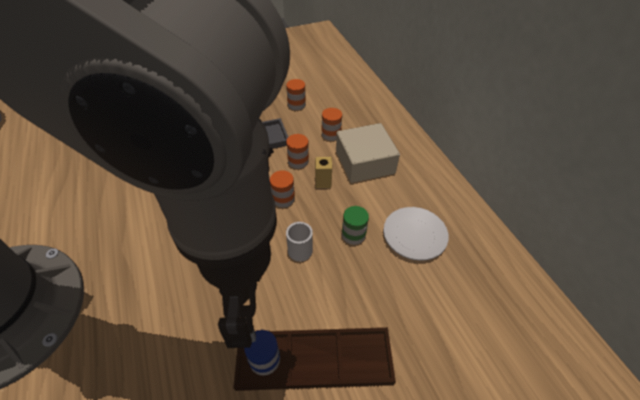

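The blue jar stands in the near compartment at (262,352), with the hand clear above it. Now the white cup and the prop.

Run:
```python
from h import *
pick((.539,-.071),160,.05); place(slot(LONG,.082),160,.05)
pick((.6512,.0835),159.5,.036); place(slot(LONG,0),160,.036)
im,P=cloud("side"); cv2.imwrite("pics/s2.png",im[:,:,::-1])
```

```text
gap 0.04901764323028559 force 30.439562620595098 14.9917
gap 0.04892316035667041
set at 0.032999999999999995 8.971520175406688 [ 0.56623146 -0.30744919  0.03351149] gap 0.04881615146177621
t 20.8833
gap 0.03564046788882096 force 30.770838260650635 24.4833
gap 0.035629471324927144
set at 0.032999999999999995 9.333104397690768 [ 0.48909973 -0.27939402  0.0333862 ] gap 0.03576227057984892
t 31.0083
```

View pics/s2.png

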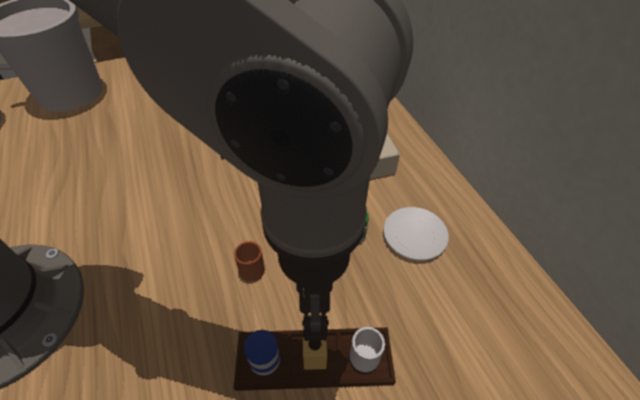

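The dark tray holds the jar (262,352), prop (315,350) and cup (367,349), all upright. Now the grey tray.

Run:
```python
from h import *
S=((.5395,.281),-4)
pick((.5515,.070),176,.05); place(slot(S,.041),176,.05)
pick((.4385,-.0788),176,.05); place(slot(S,-.041),176,.05)
manip.move_l([.35,.45,.3],vel=.25)
for c in("top","side"):
    im,P=cloud(c); cv2.imwrite(f"pics/{c}3.png",im[:,:,::-1])
    for n,g in dict(blue=slot(LONG,-.082),prop=slot(LONG,0),white=slot(LONG,.082),orange=slot(S,.041),clay=slot(S,-.041)).items(): print(n,np.round(g,4),rect(P,g,.038,.058,.085))
print(read_time())
```

```text
gap 0.04914165921152269 force 30.468099117279053 34.5583
gap 0.04954944667232463
set at 0.032999999999999995 9.001291718837045 [0.58053031 0.27819099 0.03348597] gap 0.049068988701410785
t 40.3417
gap 0.04928984153896459 force 29.702573753893375 43.8417
gap 0.04944706527976826
set at 0.032999999999999995 11.76999793402458 [0.49875401 0.2839295  0.03344724] gap 0.049036056929276546
t 50.25
blue [ 0.4119 -0.2513] (350, array([ 412.3, -250.3]), array([48.6, 48.8]), 12.1, 'circ', array([ 413. , -251.1]), 25.5, 'z', np.float64(0.0728))
prop [ 0.489  -0.2793] (231, array([ 488.7, -278.9]), array([36.7, 36.2]), 69.4, 'circ', array([ 489.3, -278.9]), 24.0, 'z', np.float64(0.0706))
white [ 0.5661 -0.3073] (138, array([ 566.7, -306.7]), array([48.7, 49.6]), 57.9, 'circ', array([ 567.5, -306.4]), 26.0, 'z', np.float64(0.0696))
orange [0.5804 0.2781] (335, array([579.6, 277.4]), array([48., 49.]), 70.2, 'circ', array([579.7, 277.9]), 25.0, 'z', np.float64(0.0724))
clay [0.4986 0.2839] (134, array([497.9, 283.5]), array([48.4, 48.3]), 22.2, 'circ', array([497.8, 283.6]), 25.1, 'z', np.float64(0.0694))
blue [ 0.4119 -0.2513] (924, array([ 412.3, -252.8]), array([48.3, 48.9]), 63.5, 'circ', array([ 412.4, -251.9]), 25.3, 'z', np.float64(0.0722))
prop [ 0.489  -0.2793] (607, array([ 489.4, -280.6]), array([36.3, 35.3]), 69.5, 'circ', array([ 489.3, -279.9]), 24.6, 'z', np.float64(0.0703))
white [ 0.5661 -0.3073] (405, array([ 566.2, -308.1]), array([48.9, 49.2]), 10.2, 'circ', array([ 566.7, -308.2]), 25.0, 'z', np.float64(0.0692))
orange [0.5804 0.2781] (298, array([580.8, 275.5]), array([49.6, 49.1]), 16.5, 'circ', array([581. , 277.4]), 26.8, 'z', np.float64(0.0714))
clay [0.4986 0.2839] (209, array([497.7, 282.4]), array([49.4, 51.1]), 18.3, 'circ', array([499.5, 281.7]), 27.1, 'z', np.float64(0.0662))
51.4917
```

View pics/top3.png

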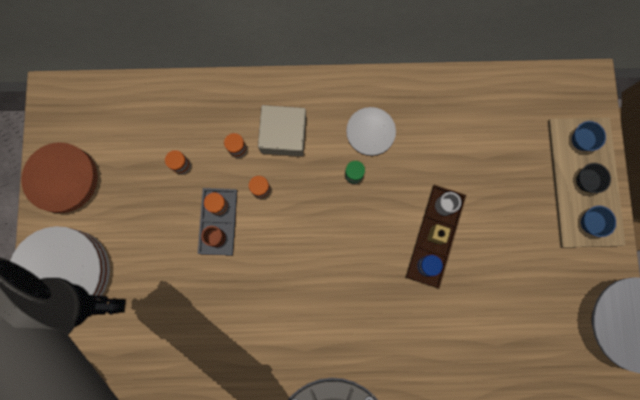

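View pics/side3.png

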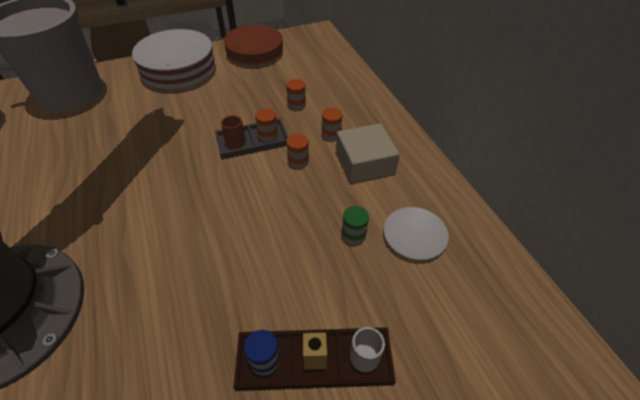

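Both pictures show all five pieces upright in their compartments: the dark tray with jar, prop and cup at top-view (431,265), (441,233), (449,204), and the grey tray with the orange jar at (214,203) and clay cup at (213,237). Their tops measure 6 mm higher than before, as they should on the tray floors. The green jar, plate and brick have not moved, and the hand is clear.

```bash
python3 -c "
from cell import *
print(manip.close_job())"
```

```text
the job is handed in; nothing more can be done
None
```

Both kits are made up and the job is handed in: all five pieces stand upright in their compartments with the prop in the middle of the dark tray, the green jar, plate and firebrick were left where they were, and it took about 52 s.

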